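# Slide the packing plate off its easel and stack it in the rack

### The arm

A 6-joint arm with a two-finger parallel gripper is mounted at the origin on a cart in front of the work surface, level with it; the furniture and walls round the work are solid. World frame = base frame: x ahead of the robot, y to its left, z up, the work surface at z = 0. Lengths are in m, angles in degrees, forces in N, time in s.
With the tool pointing down it reaches from about 0.4 to 0.925 m from the base axis. Payload 12.5 kg.
Tool frame: the origin (TCP) lies midway between the tips of the shut fingers; the grasp point (between the pads) lies 19 mm behind it; z points along the fingers, y is the line along which they close (so a half turn about z gives the same grasp; the last joint's range is limited). The gripper opens to 95 mm and grips with 3 to 60 N. Pads are 20 mm wide; open, the fingers measure 119 mm over their backs; the gripper's body (75 mm by 180 mm) begins 59 mm behind the grasp point.
Start: joints at [-83.171, 28.126, 89.318, -0, 62.55, -6.05], TCP at [0.139, -0.609, 0.215] pointing down, gripper open.
Joint ranges: [-177.58, 177.58], [-47.91, 125.51], [2.72, 160], [-65.01, 245.01], [3.68, 167.84], [-153.87, 153.87]. Speed limits (degrees/s): [127.2, 127.2, 159.86, 180, 180, 180].

### API

Orientations are given as a 3x3 rotation matrix whose columns are the frame's x, y, z axes.
In Python, from bench import env gives the robot as it stands.
- The arm moves only by the tool servo_tool, never from a script. Its argument "series" is a list of rows, each a list of 7 numbers: the turn, a rotation vector about the world's x, y, z normalised to -1 to 1, where 1 is 6 degrees, then the shift along the world's x, y, z normalised to -1 to 1, where 1 is 0.03 m, then the opening, from 0 (shut) to 1 (fully open). In form: [[wx, wy, wz, tx, ty, tz, jaw], ...]. A call has 1 to 12 rows; each row shifts and turns the commanded pose from where the row before left it; what a row does not reach is not made up. A row lasts 1/10 s, in which the tool goes at most 50 mm and 8.59 degrees, less where a joint would pass 70% of its speed; a pose out of reach is approached as far as the arm can. A call with a number of a shift or a turn outside -1 to 1 is refused whole. A call with a gripper value outside its range is refused whole. The fingers move at their own pace and stop on an object; the grip force is fixed at half the most. Time passes only in rows, so rows that do not move let the fingers close. It gives the time, the measured TCP pose, the force, the opening and the grip force at its end, in the units of the state.
- env.sense(): the state, without advancing time (a new reading comes with each control period).
- env.get_image(name): name is "scene" or "top"; returns (picture, depth): 420x560x3 uint8, red, green, blue; 420x560 float32, m along the optical axis (not along the pixel's ray), 0 where there is no reading.
- env.camera_params(name): a dict with "fx", "fy", "cx", "cy" (pixels), "origin" and "rotation" of the camera in the world. Camera axes: x right, y down, z forward; pixel columns grow to the right and rows downward; lengths in m; the calibration is good to about 2 mm. A picture is of the moment at which its call begins. camera_params takes no time and is no camera call.
- env.close_job(): hands the job in; it is judged then, once.
The state is a dict: "t": time; "joint_positions": joint angles; "joint_velocities": joint speeds; "joint_torque": joint torques, N m; "tool_pos": TCP position; "tool_rot": TCP orientation; "force": force on the tool from outside, world axes, zero at the start; "wrist_torque": the same for the moment, N m; "grip_width": opening from 0.0 (shut) to 1.0 (fully open); "grip_force": force on a finger pad.
Only numpy, scipy, OpenCV 4.12 (cv2) and the standard library are available. Lean on these libraries where they do the work, as an engineer would, in place of code of your own. Each camera call takes 0.05 s, during which the arm holds its last target. There are 200 camera calls.

### The job

Slide the loose aluminium packing plate along the ledge of the sloping wooden easel until one end sticks out well past the end of the board and can be gripped. Then carry it to the blue rack and stack it flat against the plate already leaning there, standing on the rack's ledge and slid home against the yellow end stop, so that the two plates are flush. Let neither plate fall onto the bench, and leave the other things on the bench where they are.

Things in the scene. Friction and masses are not known exactly. Their poses are not given: they have to be found in the camera images.
- easel: Fixed wooden easel whose flat board, 175 mm long (x = -87.5 to +87.5), slopes 62 degrees from level. Origin: centre of the underside of its foot (175 x 100 mm), on the bench; z up, x along the ledge away from the robot. The face looks to +y and up: up the slope is (0, -0.469, 0.883), out of the face (0, 0.883, 0.469). Both ends are open: a finger can pass behind a plate that sticks out there.
- easel_corner (a point): Far end of the corner line between board face and ledge: easel frame x = +87.5, y = 12, z = 40 mm; axes as the easel's. From this line the board reaches 86 mm up the slope, 12 mm thick; the ledge stands 36 mm out, square to the face, 10 mm thick.
- rack: Fixed rack of blue painted metal with the same slope, section and frame directions as the easel, but only 122 mm long (x = -61 to +61). Origin: centre of the underside of its foot; x along the ledge away from the robot, z up. A yellow end stop closes its near end (-x), with its inner face at x = -61 mm; the far end is open.
- rack_corner (a point): Corner of ledge, board face and yellow stop: rack frame x = -61, y = 12, z = 40 mm; axes as the rack's. The stop is 10 mm thick, reaches 70 mm up the slope and 36 mm out of the face; board and ledge as on the easel (86 mm up, 36 mm out).
- rack_home (a point): Where the centre of the carried plate must be in the end: 65 mm from the stop, 40 mm up the slope, 12 mm out of the board's face. Its axes are the rack's (not tilted).
- stacked_home (a point): Where the centre of the plate already in the rack is and must stay: 65 mm from the stop, 40 mm up the slope, 4 mm out of the board's face. Its axes are the rack's (not tilted).
- plate: The loose aluminium packing plate to move, 130 x 80 x 8 mm (its x, y, z), 0.15 to 0.3 kg, origin at its centre. It starts on the easel, standing on the ledge and flat on the board, wholly within the board's length: x along the ledge, y down the slope, z out of the face. It tips off if its centre passes the end of a board.
- stacked_plate: The same kind of plate, loose, already in the rack against the board, on the ledge and against the yellow stop; its far end stands 8 mm past the far end of the rack's board. Origin at its centre, axes as those of the other plate.
- oil_can: Bystander: green oil can with a brass spout, 68 x 85 x 176 mm, origin at the centre of its underside.
- scriber_tin: Bystander: yellow tin with scribers, 69 x 69 x 128 mm, origin at the centre of its underside.
- steel_cup: Bystander: steel cup, 70 x 70 x 84 mm, origin at the centre of its underside.
- c_clamp: Bystander: black C-clamp lying flat, 108 x 118 x 13 mm, origin at the centre of its underside.
- bolt: Bystander: rusty bolt standing on its head, 24 x 27 x 65 mm, origin at the centre of its underside.

How it is judged:
By the outcome, as a careful person would: the job done as asked, in the order asked, and still so for the second after the job is handed in, with the robot touching nothing.
It also fails if it takes over 51 s, if anything falls off the work surface, if the arm or the gripper's body presses on something with over 40 N, if the wrist force passes 120 N, or if a joint passes its speed limit or range.

## Working session

There is one attempt and no reset: what is moved stays moved. The work goes in short steps, Python scripts to look and compute and a tool call to move; the robot and the scene stay as the last step left them, time stands still between calls to the robot, and variables do not carry over. Pictures are saved under pics/ and viewed, at most 10 in all, crops included, and the job is handed in when it is done.

Besides the shell and the picture viewer there is one more tool, called after "Request:" as name(argument=value, ...) on one line, values as JSON. servo_tool: Moves the arm, as the interface text tells. Its arguments: {"type":"object","properties":{"series":{"type":"array"}},"required":["series"]}

```bash
ls; mkdir -p pics; cat > h.py <<'E'
import numpy as np, cv2
from bench import env
def cam(n):
    p=env.camera_params(n); return p,np.array(p["rotation"]),np.array(p["origin"])
def shot(n,f=None):
    im,d=env.get_image(n)
    if f: cv2.imwrite("pics/"+f,im[:,:,::-1]); np.save("pics/"+f+".npy",d); 
    return im,d
def pts(n,d):
    p,R,o=cam(n); v,u=np.mgrid[:d.shape[0],:d.shape[1]]
    c=np.stack([(u-p["cx"])/p["fx"]*d,(v-p["cy"])/p["fy"]*d,d],-1)
    return c@R.T+o
def proj(n,X):
    p,R,o=cam(n); c=(np.atleast_2d(X)-o)@R
    return np.stack([c[:,0]/c[:,2]*p["fx"]+p["cx"],c[:,1]/c[:,2]*p["fy"]+p["cy"]],-1)
E
python3 - <<'E'
from h import *
np.set_printoptions(precision=3,suppress=True)
for n in("scene","top"):
    shot(n,n+"0.png"); print(n,env.camera_params(n))
print(env.sense())
E
```

```text
pics
scene {'fx': 496.46692430554214, 'fy': 496.46692430554214, 'cx': 278.8302357110763, 'cy': 212.8296083448593, 'origin': array([ 0.612, -0.55 ,  1.17 ]), 'rotation': array([[ 0.992,  0.107, -0.066],
       [ 0.126, -0.851,  0.509],
       [-0.002, -0.513, -0.858]])}
top {'fx': 527.1992326127553, 'fy': 527.1992326127553, 'cx': 284.2195329644106, 'cy': 212.29984410367692, 'origin': array([0.451, 0.071, 1.381]), 'rotation': array([[-0.004, -0.998,  0.066],
       [-1.   ,  0.005,  0.014],
       [-0.014, -0.066, -0.998]])}
{'t': 0.1, 'joint_positions': array([-83.17 ,  28.162,  89.346,  -0.002,  62.549,  -6.051]), 'joint_velocities': array([ 0.092,  0.022, -0.031, -0.059, -0.023,  0.072]), 'joint_torque': array([  0.002, -61.362, -25.861,   0.069,   0.047,  -0.   ]), 'tool_pos': array([ 0.139, -0.609,  0.214]), 'tool_rot': array([[ 0.975,  0.223, -0.   ],
       [ 0.223, -0.975,  0.001],
       [ 0.   , -0.001, -1.   ]]), 'force': array([ 0.026,  0.932, -0.65 ]), 'wrist_torque': array([ 0.045, -0.004, -0.031]), 'grip_force': 0.0, 'grip_width': 0.9984603101776958}
```

View pics/scene0.png

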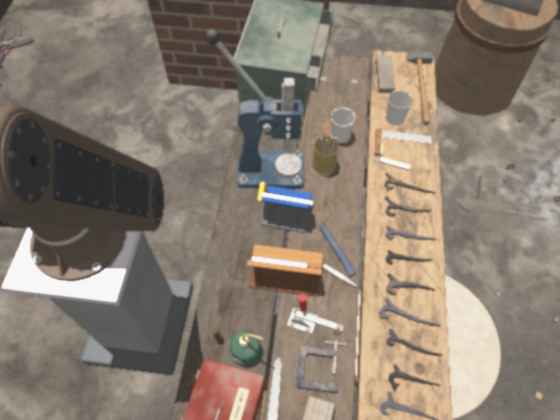

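View pics/top0.png

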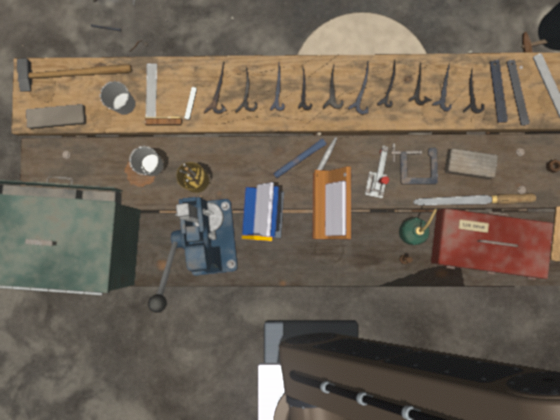

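The top view shows the easel (orange, about px (333,203)) with its plate nearer the robot end. The rack (blue, about (262,210)) has its yellow stop at (257,238) and stands close beside the press at (205,235). Both faces look to +y (image left). Next I'll measure with masks and depth.

```bash
cat > m.py <<'E'
from h import *
np.set_printoptions(precision=4,suppress=True)
def load(n,k): return cv2.imread(f"pics/{n}{k}.png"),np.load(f"pics/{n}{k}.png.npy")
E
python3 - <<'E'
from m import *
im,d=load("top",0); P=pts("top",d); hsv=cv2.cvtColor(im,cv2.COLOR_BGR2HSV)
def roi(u0,u1,v0,v1):
    m=np.zeros(d.shape,bool); m[v0:v1,u0:u1]=1; return m
H,S,V=hsv[...,0],hsv[...,1],hsv[...,2]
print("bench z",np.median(P[255:265,280:300,2]),"zero depth",(d==0).mean())
org=roi(305,360,160,245)&(S>130)&(H<16)&(V>70)&(P[...,2]>.02)
blu=roi(238,290,175,245)&(S>130)&(H>100)&(H<130)&(P[...,2]>.02)
yel=roi(238,290,225,245)&(S>130)&(H>18)&(H<35)&(P[...,2]>.02)
al1=roi(315,355,165,245)&(S<60)&(V>110)&(P[...,2]>.03)
al2=roi(240,290,175,245)&(S<70)&(V>110)&(P[...,2]>.03)
for n,m in dict(org=org,blu=blu,yel=yel,al1=al1,al2=al2).items():
    Q=P[m]; print(n,m.sum(),Q.min(0),Q.max(0))
    mm=m.astype(np.uint8); c=max(cv2.findContours(mm,0,2)[0],key=cv2.contourArea); print(cv2.boxPoints(cv2.minAreaRect(c)).round(1).tolist())
    if n[:2]=="al":
        c0=Q.mean(0); w=np.linalg.svd(Q-c0,full_matrices=0)[2]; print("ctr",c0,"n",w[2],"ax",w[0])
for v in (172,190,210,230): print(v,[(u,*(P[v,u]*1000).round().astype(int)) for u in range(310,356,3)])
for v in (190,210,225): print(v,[(u,*(P[v,u]*1000).round().astype(int)) for u in range(240,288,3)])
a=cv2.resize(im[155:255,230:360],None,fx=6,fy=6,interpolation=2); cv2.imwrite("pics/c1.png",a)
E
```

```text
bench z -0.000695706100396043 zero depth 0.0038435374149659862
org 1288 [ 0.4507 -0.0719  0.0346] [0.647  0.0706 1.3807]
[[314.0, 167.0], [350.0, 167.0], [350.0, 238.0], [314.0, 238.0]]
blu 658 [0.4798 0.1054 0.0378] [0.6012 0.1938 0.1192]
[[242.10000610351562, 232.89999389648438], [245.6999969482422, 187.3000030517578], [255.60000610351562, 188.10000610351562], [251.89999389648438, 233.6999969482422]]
yel 129 [0.4507 0.0706 0.0444] [0.4817 0.1962 1.3807]
[[241.8000030517578, 238.6999969482422], [242.1999969482422, 233.89999389648438], [271.29998779296875, 235.89999389648438], [270.8999938964844, 240.8000030517578]]
al1 1083 [ 0.4507 -0.0598  0.0391] [0.6275 0.0706 1.3807]
[[325.0, 181.0], [345.0, 181.0], [345.0, 235.0], [325.0, 235.0]]
ctr [ 0.5449 -0.0371  0.0878] n [ 0.0396  0.999  -0.0205] ax [-0.0918  0.0241  0.9955]
al2 886 [0.4507 0.0706 0.0388] [0.6088 0.1929 1.3807]
[[253.3000030517578, 235.3000030517578], [255.6999969482422, 182.1999969482422], [273.3999938964844, 183.0], [271.0, 236.10000610351562]]
ctr [0.5433 0.1398 0.0915] n [0.0783 0.9924 0.0946] ax [-0.0852 -0.0878  0
[... 5043 characters left out ...]
64(506), np.int64(185), np.int64(60)), (249, np.int64(507), np.int64(178), np.int64(51)), (252, np.int64(507), np.int64(171), np.int64(49)), (255, np.int64(507), np.int64(163), np.int64(50)), (258, np.int64(506), np.int64(155), np.int64(65)), (261, np.int64(505), np.int64(146), np.int64(80)), (264, np.int64(505), np.int64(138), np.int64(94)), (267, np.int64(504), np.int64(130), np.int64(113)), (270, np.int64(504), np.int64(123), np.int64(114)), (273, np.int64(504), np.int64(116), np.int64(111)), (276, np.int64(508), np.int64(111), np.int64(4)), (279, np.int64(508), np.int64(103), np.int64(9)), (282, np.int64(509), np.int64(96), np.int64(-2)), (285, np.int64(509), np.int64(88), np.int64(-5))]
```

View pics/c1.png

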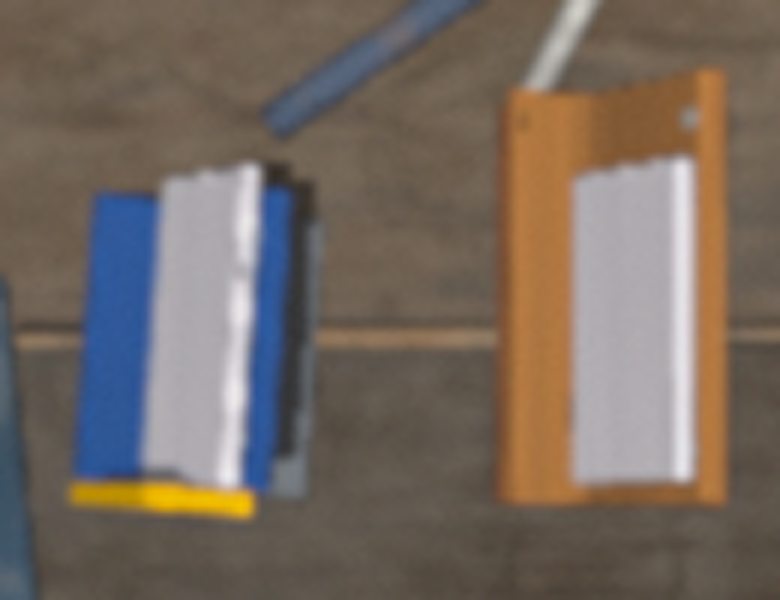

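The crop shows both fixtures clearly. The easel's board ends are at crop rows 69 and 503 and its plate's at 158 and 483. The rack is turned a few degrees clockwise, with its far end at row 188 and its stop at row 485-515.

```bash
cat >> m.py <<'E'
def ray(n,u,v,z):
    p,R,o=cam(n); r=R@np.array([(u-p["cx"])/p["fx"],(v-p["cy"])/p["fy"],1]); return o+r*(z-o[2])/r[2]
def crop(cu,cv,z): return ray("top",230+(cu+.5)/6-.5,155+(cv+.5)/6-.5,z)
E
python3 - <<'E'
from m import *
from scipy.optimize import least_squares
for n,l in dict(easel=[((725,69,.1103),(87.5,-38.9)),((725,503,.1103),(-87.5,-38.9)),((697,70,.1159),(87.5,-28.3)),((697,503,.1159),(-87.5,-28.3)),((507,90,.0569),(87.5,43.8)),((497,503,.0481),(-87.5,48.5))],
  rack=[((290,188,.1103),(61,-38.9)),((271,487,.1103),(-61,-38.9)),((97,193,.0569),(61,43.8)),((70,507,.0569),(-71,43.8)),((250,517,.1),(-71,-20.8)),((75,480,.0569),(-61,43.8))]).items():
    W=np.array([crop(*a)[:2] for a,b in l]); B=np.array([b for a,b in l])/1000
    def f(q):
        c,s=np.cos(q[2]),np.sin(q[2]); return (B@np.array([[c,s],[-s,c]])+q[:2]-W)
    r=least_squares(lambda q:f(q).ravel(),[.54,0,0]); print(n,r.x[:2],"yaw",np.degrees(r.x[2])); print((f(r.x)*1000).round(1).tolist())
    c,s=np.cos(r.x[2]),np.sin(r.x[2])
    for e in([(680,158,.1144),(680,483,.1144)] if n=="easel" else [(250,163,.1144),(155,180,.045)]):
        w=crop(*e)[:2]-r.x[:2]; print(" pl",w@[c,s]*1000,w@[-s,c]*1000)
for n in("scene","top"):
    im,d=load(n,0);P=pts(n,d)
    if n=="top":
        for nm,(u0,u1,v0,v1) in dict(press=(175,238,198,275),tin=(175,212,158,192),can=(398,440,205,245)).items():
            Q=P[v0:v1,u0:u1].reshape(-1,3);Q=Q[(Q[:,2]>.06)&(Q[:,2]<.6)];print(nm,Q.min(0),Q.max(0))
            for z in(.1,.2,.3): 
                q=Q[Q[:,2]>z]; 
                if len(q):print("  >",z,q.min(0)[:2],q.max(0)[:2])
E
```

```text
easel [ 0.5586 -0.0315] yaw -0.5331740963423749
[[-0.4, 1.4], [-0.2, 0.9], [0.9, 0.1], [-0.0, -0.3], [0.5, -1.7], [-0.8, -0.5]]
 pl 51.138391098016974 -21.69002957753865
 pl -79.48393031727143 -21.416902045308248
rack [0.54   0.1455] yaw -3.021838349461759
[[0.2, 0.1], [-1.0, -1.5], [-0.1, 0.0], [0.2, -4.2], [1.8, 8.3], [-1.1, -2.7]]
 pl 69.734065921519 -22.562632089053988
 pl 69.07640076175944 20.545622735706093
press [0.3919 0.2359 0.0605] [0.5578 0.3232 0.3565]
  > 0.1 [0.3995 0.2359] [0.5578 0.3232]
  > 0.2 [0.3995 0.2359] [0.5576 0.3232]
  > 0.3 [0.5084 0.2711] [0.5372 0.2961]
tin [0.5944 0.2871 0.0602] [0.6623 0.3549 0.1315]
  > 0.1 [0.6111 0.3172] [0.6528 0.3405]
can [ 0.4568 -0.2946  0.06  ] [ 0.5363 -0.2098  0.1778]
  > 0.1 [ 0.4877 -0.2585] [ 0.5363 -0.2365]
```

```bash
python3 - <<'E'
from m import *
from scipy.optimize import least_squares
l=[((290,188,.1103),(61,-38.9)),((271,487,.1103),(-61,-38.9)),((97,193,.0569),(61,43.8)),((75,480,.0569),(-61,43.8)),((162,180,.0438),(69,19.1)),((143,470,.0438),(-61,19.1)),((262,163,.1106),(69,-25.5))]
W=np.array([crop(*a)[:2] for a,b in l]); B=np.array([b for a,b in l])/1000
def f(q):
    c,s=np.cos(q[2]),np.sin(q[2]); return (B@np.array([[c,s],[-s,c]])+q[:2]-W)
r=least_squares(lambda q:f(q).ravel(),[.54,0,0],loss="soft_l1",f_scale=.002); print(r.x[:2],"yaw",np.degrees(r.x[2])); print((f(r.x)*1000).round(1).tolist())
# scene cross-check: draw predicted outlines
im,_=load("scene",0)
def fr(o,y,p): c,s=np.cos(y),np.sin(y); p=np.array(p)/1000; return p@np.array([[c,s,0],[-s,c,0],[0,0,1]])+[*o,0]
S=6;u0,v0=240,180
a=cv2.resize(im[v0:v0+120,u0:u0+100],None,fx=S,fy=S,interpolation=2)
for o,y,x0,x1 in((r.x[:2],r.x[2],-61,61),((.5586,-.0315),np.radians(-.53),-87.5,87.5)):
    for q in ([(x0,-28.3,115.9),(x1,-28.3,115.9),(x1,-38.9,110.3),(x0,-38.9,110.3)],[(x0,43.8,56.9),(x1,43.8,56.9)]):
        pp=((proj("scene",fr(o,y,q))-[u0,v0]+.5)*S-.5).round().astype(int)
        cv2.polylines(a,[pp],len(q)>2,(0,255,0),1)
cv2.imwrite("pics/c2.png",a[:, :800][:600] if 0 else cv2.resize(a,(500,600)))
E
```

```text
[0.541  0.1458] yaw -3.8685884829472275
[[0.5, -0.5], [-0.5, -0.3], [1.5, -0.7], [0.6, -1.6], [0.9, 0.7], [-5.5, 1.3], [-0.8, 1.1]]
```

View pics/c2.png

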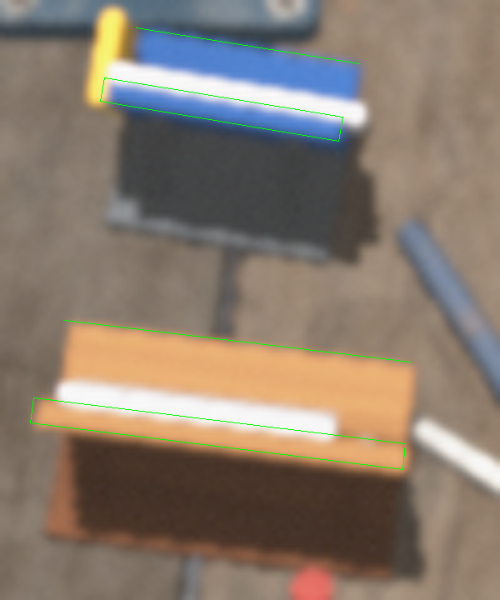

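Predicted outlines agree with the scene view to about 2 to 3 mm. Next I'll work out the push waypoints.

```bash
cat >> m.py <<'E'
from scipy.spatial.transform import Rotation as Ro
FR=dict(e=((.5586,-.0315),-.5),r=((.542,.146),-3.9))
def axes(f):
    y=np.radians(FR[f][1]); M=Ro.from_rotvec([0,0,y]).as_matrix()
    return M@[1,0,0],M@[0,-.4695,.8829],M@[0,.8829,.4695]
def W(f,x,s,n):  # mm, x in frame, from the corner line
    X,U,N=axes(f); M=np.stack(axes(f)); y=np.radians(FR[f][1])
    c=np.array([*FR[f][0],.04])+.012*np.array([-np.sin(y),np.cos(y),0]); return c+(x*X+s*U+n*N)/1000
def loc(f,p): p=(p-W(f,0,0,0))*1000; return np.array([p@a for a in axes(f)])
def tool(f): X,U,N=axes(f); return np.stack([X,-N,-U],1)
def go(f,x,s,n,st=None):
    st=st or env.sense(); d=W(f,x,s,n)-st["tool_pos"]; r=Ro.from_matrix(tool(f)@np.array(st["tool_rot"]).T).as_rotvec(degrees=True)
    print(f,(x,s,n),"to",W(f,x,s,n),"shift/30mm",d/.03,"turn/6deg",r/6)
E
python3 - <<'E'
from m import *
go("e",-108,150,15);go("e",-108,20,15);print(loc("e",env.sense()["tool_pos"]))
print("down 130 slope units",(W("e",0,20,15)-W("e",0,150,15))/.03,"per 30mm x",axes("e")[0])
E
```

```text
e (-108, 150, 15) to [ 0.4502 -0.0757  0.1795] shift/30mm [10.3632 17.7774 -1.1545] turn/6deg [ 4.6408  0.5041 -2.1858]
e (-108, 20, 15) to [ 0.4507 -0.0147  0.0647] shift/30mm [10.3809 19.8119 -4.9804] turn/6deg [ 4.6408  0.5041 -2.1858]
[-414.2289  432.2289 -441.9891]
down 130 slope units [ 0.0178  2.0344 -3.8259] per 30mm x [ 1.     -0.0087  0.    ]
```

Request:
servo_tool(series=[[0,0,0,0,0,1,0],[0,0,0,0,0,1,0],[0,0,0,0.3,0.5,1,0],[0.464,0.05,-0.219,0.575,0.985,0,0],[0.464,0.05,-0.219,0.575,0.985,0,0],[0.464,0.05,-0.219,0.575,0.985,0,0],[0.464,0.05,-0.219,0.575,0.985,0,0],[0.464,0.05,-0.219,0.575,0.985,0,0],[0.464,0.05,-0.219,0.575,0.985,0,0],[0.464,0.05,-0.219,0.575,0.985,0,0],[0.464,0.05,-0.219,0.575,0.985,0,0],[0.464,0.05,-0.219,0.575,0.985,0,0]])

```text
t: 1.3
tool_pos: [0.3042, -0.327, 0.3046]
tool_rot: [[1.0, 0.014, -0.001], [0.013, -0.904, 0.427], [0.005, -0.427, -0.904]]
force: [0.8, 0.1, -0.3]
grip_width: 0.053
grip_force: 0.0
```

Request:
servo_tool(series=[[0.464,0.05,-0.219,0.575,0.985,0,0],[0,0,0,0.575,0.985,0,0],[0,0,0,0.575,0.985,0,0],[0,0,0,0.575,0.985,0,0],[0,0,0,0.575,0.985,0,0],[0,0,0,0.575,0.985,0,0],[0,0,0,0.575,0.985,0,0],[0,0,0,0.575,0.54,-1,0],[0,0,0,0.29,0,-1,0],[0,0,0,0,0,-1,0],[0,0,0,0,0,0,0]])

```text
t: 2.4
tool_pos: [0.4492, -0.1043, 0.2121]
tool_rot: [[1.0, -0.01, -0.0], [-0.009, -0.882, 0.471], [-0.005, -0.471, -0.882]]
force: [-0.4, -0.5, 0.6]
grip_width: 0.008
grip_force: 0.0
```

```bash
python3 - <<'E'
from m import *
go("e",-108,20,15);s=env.sense();print(s["t"],s["force"],loc("e",s["tool_pos"]),s["joint_positions"],s["grip_width"])
shot("top","top1.png")
im=cv2.imread("pics/top1.png");cv2.imwrite("pics/c3.png",cv2.resize(im[130:290,230:430],None,fx=4,fy=4))
E
```

```text
e (-108, 20, 15) to [ 0.4507 -0.0147  0.0647] shift/30mm [ 0.0505  2.9876 -4.9122] turn/6deg [-0.0189 -0.0467 -0.0014]
2.4 [-0.4061 -0.5219  0.6358] [-108.7342  192.1944    5.0463] [-34.84    20.9631 108.1663  24.3504  69.6597  43.341 ] 0.007818759157415079
```

View pics/c3.png

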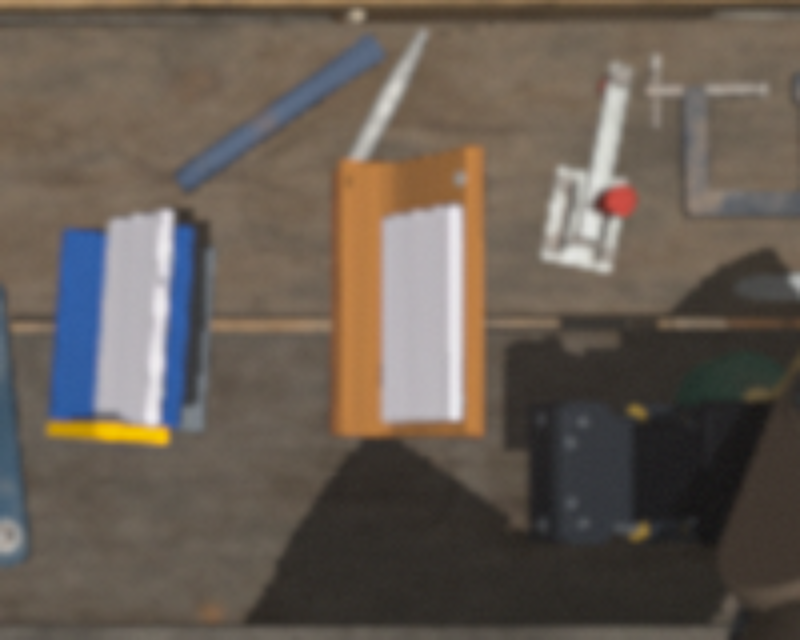

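Request:
servo_tool(series=[[0,0,0,0.01,0.5,-0.82,0],[0,0,0,0.01,0.5,-0.82,0],[0,0,0,0.01,0.5,-0.82,0],[0,0,0,0.01,0.5,-0.82,0],[0,0,0,0,0.5,-0.82,0],[0,0,0,0,0.5,-0.82,0],[0,0,0,0,0,0,0]])

```text
t: 3.15
tool_pos: [0.4512, -0.0143, 0.0666]
tool_rot: [[1.0, -0.008, 0.002], [-0.008, -0.883, 0.47], [-0.002, -0.47, -0.883]]
force: [0.1, -0.8, 0.2]
grip_width: 0.006
grip_force: 0.0
```

Request:
servo_tool(series=[[0,0,0,0.2,0,0,0],[0,0,0,0.2,0,0,0],[0,0,0,0.2,0,0,0],[0,0,0,0.2,0,0,0],[0,0,0,0.2,0,0,0],[0,0,0,0.2,0,0,0],[0,0,0,0.2,0,0,0]])

```text
t: 3.85
tool_pos: [0.4939, -0.0153, 0.0671]
tool_rot: [[1.0, -0.008, 0.004], [-0.009, -0.883, 0.469], [-0.0, -0.469, -0.883]]
force: [-4.7, -1.9, 2.4]
grip_width: -0.001
grip_force: 2.0
```

```bash
python3 - <<'E'
from m import *
go("e",-8,20,15);s=env.sense();print(s["t"],s["force"],loc("e",s["tool_pos"]))
shot("top","top2.png");shot("scene","scene2.png")
a=cv2.imread("pics/top2.png")[150:250,290:390];b=cv2.imread("pics/scene2.png")[220:320,230:330]
cv2.imwrite("pics/c4.png",cv2.resize(np.hstack([a,b]),None,fx=4,fy=4))
E
```

```text
e (-8, 20, 15) to [ 0.5507 -0.0156  0.0647] shift/30mm [ 1.8951 -0.0087 -0.0804] turn/6deg [ 0.0107 -0.0001  0.0045]
3.85 [-4.7466 -1.9277  2.4122] [-64.8526  22.2394  15.9252]
```

View pics/c4.png

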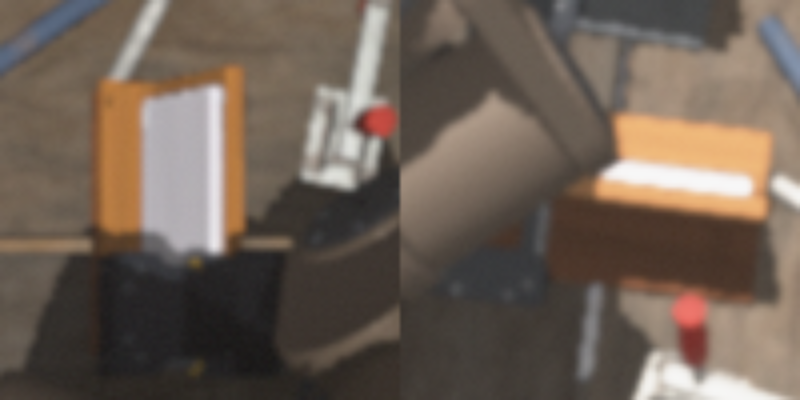

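The plate slides well: its far end in the top view went from row 181 to row 171, and the tool touches its near end. I'll keep pushing.

Request:
servo_tool(series=[[0,0,0,0.2,-0.002,0,0],[0,0,0,0.2,-0.002,0,0],[0,0,0,0.2,-0.002,0,0],[0,0,0,0.2,-0.002,0,0],[0,0,0,0.2,-0.002,0,0],[0,0,0,0.2,-0.002,0,0],[0,0,0,0.2,-0.002,0,0],[0,0,0,0.2,-0.002,0,0],[0,0,0,0.2,-0.002,0,0],[0,0,0,0,0,0,0]])

```text
t: 4.95
tool_pos: [0.5484, -0.0159, 0.0671]
tool_rot: [[1.0, -0.008, 0.005], [-0.009, -0.884, 0.468], [0.001, -0.468, -0.884]]
force: [-0.2, 0.7, -0.4]
grip_width: 0.005
grip_force: 0.0
```

```bash
cat >> m.py <<'E'
def alu(k,u0,u1,v0,v1):
    im,d=load("top",k); h=cv2.cvtColor(im,cv2.COLOR_BGR2HSV); m=np.zeros(d.shape,np.uint8)
    m[v0:v1,u0:u1]=((h[...,1]<60)&(h[...,2]>140))[v0:v1,u0:u1]
    return m
E
python3 - <<'E'
from m import *
s=env.sense();print(s["t"],s["force"],loc("e",s["tool_pos"]))
shot("top","top3.png")
P=pts("top",load("top",3)[1]);m=(alu(3,320,352,135,225)>0)&(P[...,2]>.1)&(P[...,2]<.13)
v,u=np.nonzero(m);print(v.min(),v.max(),np.bincount(v)[v.min():v.min()+6])
for vv in(v.min(),v.min()+1): print(loc("e",ray("top",342,vv-.5,.1144)))
im=cv2.imread("pics/top3.png");cv2.imwrite("pics/c5.png",cv2.resize(im[130:230,290:390],None,fx=5,fy=5))
E
```

```text
4.95 [-0.209   0.6978 -0.437 ] [-10.3032  22.2666  15.7815]
149 190 [3 6 6 7 6 7]
[130.1154  80.5825   6.9211]
[127.6679  80.5796   6.9266]
```

View pics/c5.png

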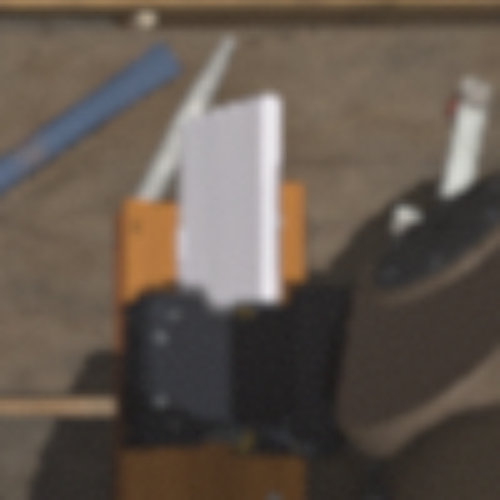

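The plate now sticks out about 42 mm, with its end at crop row 95. I'll push 9 mm more, then back off, rise and go above the protruding end.

Request:
servo_tool(series=[[0,0,0,0.15,0,0,0],[0,0,0,0.15,0,0,0],[0,0,0,0,0,0,0],[0,0,0,-0.5,0,0,0],[0,0,0,-0.2,0,0,0],[0,0,0,0,-0.469,0.883,0],[0,0,0,0,-0.469,0.883,0],[0,0,0,0,-0.469,0.883,0],[0,0,0,0,-0.469,0.883,0],[0,0,0,0,0,0,0]])

```text
t: 6.0
tool_pos: [0.537, -0.074, 0.1759]
tool_rot: [[1.0, -0.007, 0.01], [-0.011, -0.885, 0.466], [0.006, -0.466, -0.885]]
force: [0.2, 0.0, -0.1]
grip_width: 0.008
grip_force: 0.0
```

```bash
python3 - <<'E'
from m import *
s=env.sense();print(s["t"],s["force"],loc("e",s["tool_pos"]))
go("e",107,115,4);go("e",107,21,4)
E
```

```text
6.0 [ 0.1844  0.0376 -0.1481] [-21.2087 145.6604  15.5681]
e (107, 115, 4) to [ 0.6653 -0.0709  0.1434] shift/30mm [ 4.2747  0.1022 -1.0836] turn/6deg [0.0373 0.0537 0.0208]
e (107, 21, 4) to [ 0.6656 -0.0268  0.0604] shift/30mm [ 4.2875  1.5732 -3.8501] turn/6deg [0.0373 0.0537 0.0208]
```

Request:
servo_tool(series=[[0.037,0.054,0.02,0.855,0.02,0,1],[0,0,0,0.855,0.02,0,1],[0,0,0,0.855,0.02,0,1],[0,0,0,0.855,0.02,0,1],[0,0,0,0.855,0.02,-0.5,1],[0,0,0,0,0,-0.58,1],[0,0,0,0,0,0,1],[0,0,0,0,0,0,1]])

```text
t: 6.8
tool_pos: [0.6629, -0.0688, 0.14]
tool_rot: [[1.0, -0.01, -0.003], [-0.007, -0.881, 0.473], [-0.007, -0.473, -0.881]]
force: [-0.1, 0.4, -0.7]
grip_width: 0.619
grip_force: 0.0
```

```bash
python3 - <<'E'
from m import *
s=env.sense();print(s["t"],s["force"],loc("e",s["tool_pos"]),s["grip_width"])
go("e",107,21,4)
shot("top","top4.png");shot("scene","scene4.png")
a=cv2.imread("pics/top4.png")[130:230,290:390];b=cv2.imread("pics/scene4.png")[190:310,230:350]
cv2.imwrite("pics/c6.png",np.hstack([cv2.resize(a,(400,400)),cv2.resize(b,(400,400))]))
E
```

```text
6.8 [-0.11    0.4044 -0.6765] [104.6207 111.0444   4.2163] 0.6192883137249919
e (107, 21, 4) to [ 0.6656 -0.0268  0.0604] shift/30mm [ 0.0915  1.4022 -2.6536] turn/6deg [-0.0332 -0.0691 -0.0148]
```

View pics/c6.png

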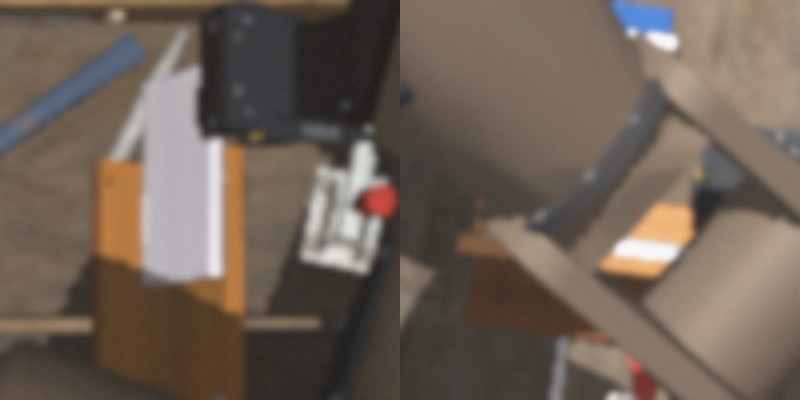

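Plate rests at about x = +7..+137 mm in the easel frame (near end at crop row 278), so it sticks out about 49 mm. The gripper is above the protruding end. Now descend.

Request:
servo_tool(series=[[0,0,0,0,0,0,1],[0,0,0,0,0,0,1],[-0.03,-0.07,-0.015,0.1,0,0,1],[0,0,0,0,0.28,-0.53,1],[0,0,0,0,0.28,-0.53,1],[0,0,0,0,0.28,-0.53,1],[0,0,0,0,0.28,-0.53,1],[0,0,0,0,0.28,-0.53,1],[0,0,0,0,0,0,1]])

```text
t: 7.8
tool_pos: [0.6659, -0.026, 0.0595]
tool_rot: [[1.0, -0.007, 0.003], [-0.008, -0.883, 0.47], [-0.001, -0.47, -0.883]]
force: [-0.5, 1.9, 0.8]
grip_width: 1.001
grip_force: 0.0
```

```bash
python3 - <<'E'
from m import *
s=env.sense();print(s["t"],s["force"],loc("e",s["tool_pos"]),s["grip_width"])
go("e",107,21,4)
E
```

```text
7.8 [-0.5412  1.942   0.7593] [107.2544  19.8027   4.212 ] 1.000745200696526
e (107, 21, 4) to [ 0.6656 -0.0268  0.0604] shift/30mm [-0.0087 -0.0249  0.0319] turn/6deg [-0.0035 -0.0079 -0.0091]
```

Request:
servo_tool(series=[[0,0,0,0,0,0,0],[0,0,0,0,0,0,0],[0,0,0,0,0,0,0],[0,0,0,0,0,0,0],[0,0,0,0,0,0,0],[0,0,0,0,0,0,0],[0,0,0,0,0,0,0],[0,0,0,0,0,0,0],[0,0,0,0,0,0,0],[0,0,0,0,0,0,0],[0,0,0,0,0,0,0],[0,0,0,0,0,0,0]])

```text
t: 9.0
tool_pos: [0.6668, -0.0273, 0.0611]
tool_rot: [[1.0, -0.007, 0.006], [-0.009, -0.883, 0.469], [0.002, -0.469, -0.883]]
force: [-0.2, -1.7, -0.4]
grip_width: 0.078
grip_force: 30.0
```

Request:
servo_tool(series=[[0,0,0,0,0.1,0.2,0],[0,0,0,0,0.15,0.3,0],[0,0,0,0,0.15,0.5,0],[0,0,0,0,0,0.5,0],[0,0,0,0,0,0.5,0],[0,0,0,0,0,0.5,0],[0,0,0,0,0,0.5,0],[0,0,0,0,0,0.5,0],[0,0,0,0,0,0.5,0],[0,0,0,0,0,0.5,0],[0,0,0,0,0,0,0]])

```text
t: 10.1
tool_pos: [0.6675, -0.0153, 0.1986]
tool_rot: [[1.0, -0.005, 0.009], [-0.009, -0.884, 0.468], [0.005, -0.468, -0.884]]
force: [-0.5, -0.3, -2.1]
grip_width: 0.087
grip_force: 30.0
```

```bash
python3 - <<'E'
from m import *
s=env.sense();print(s["t"],s["force"],s["wrist_torque"],loc("e",s["tool_pos"]),s["grip_width"],s["grip_force"])
go("r",84,160,30);go("r",84,35,20)
shot("top","top5.png");shot("scene","scene5.png")
a=cv2.imread("pics/top5.png")[110:230,270:390];b=cv2.imread("pics/scene5.png")[170:310,230:370]
cv2.imwrite("pics/c7.png",np.hstack([cv2.resize(a,(400,400)),cv2.resize(b,(400,400))]))
E
```

```text
10.1 [-0.5412 -0.3444 -2.1087] [-0.4307 -0.0701  0.0069] [108.7248 137.5996  78.9901] 0.08651505564582639 29.990513920783997
r (84, 160, 30) to [0.6233 0.1037 0.1953] shift/30mm [-1.4719  3.9683 -0.1078] turn/6deg [ 0.0146  0.0493 -0.5661]
r (84, 35, 20) to [0.6267 0.1535 0.0803] shift/30mm [-1.3588  5.6264 -3.943 ] turn/6deg [ 0.0146  0.0493 -0.5661]
```

View pics/c7.png

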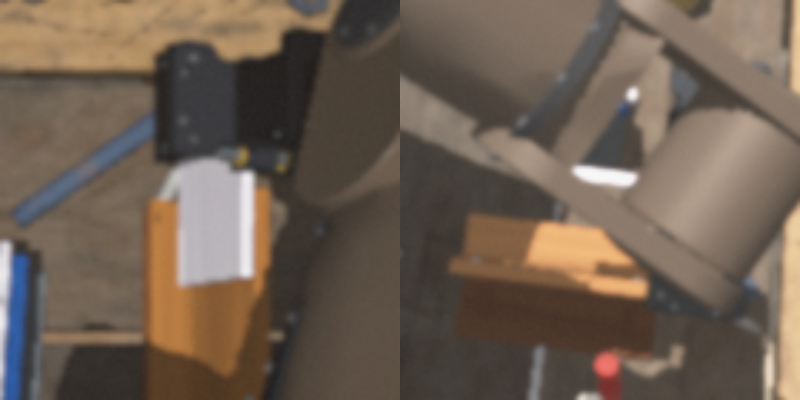

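The plate is held clear of the easel, and in the top crop it looks level. I'll check for sag and measure where its near end is relative to the tool.

```bash
python3 - <<'E'
from m import *
s=env.sense(); im,d=load("top",5); P=pts("top",d)
m=alu(5,320,350,155,200)>0
Q=P.reshape(-1,3)[m.ravel()]; L=(Q-s["tool_pos"])@np.array(s["tool_rot"])*1000
k=(abs(L[:,1])<25)&(L[:,2]<60)&(L[:,2]>-90)&(L[:,0]>-130); L=L[k]; print(len(L),L.min(0),L.max(0))
# top strip: highest edge (min tool z) per x bin
for x in range(-100,-10,10):
    q=L[(L[:,0]>=x)&(L[:,0]<x+10)]
    if len(q)>5: print(x,"z pct",np.percentile(q[:,2],[3,97]).round(1),"y",np.median(q[:,1]).round(1))
np.set_printoptions(precision=3); A=np.c_[L[:,0],L[:,2],np.ones(len(L))]; f=L[:,1]<-2
print(np.linalg.lstsq(A,L[:,1],rcond=None)[0])
E
```

```text
769 [-99.1731 -22.074  -87.8558] [-15.7107   3.9434  19.8806]
-100 z pct [-61.5  15. ] y -3.4
-90 z pct [-62.   12.7] y -3.8
-80 z pct [-62.5  15.8] y -3.8
-70 z pct [-62.7  13.3] y -4.0
-60 z pct [-63.4  12.4] y -3.8
-50 z pct [-62.6  14.4] y -3.9
-40 z pct [-63.3  13.2] y -3.9
-30 z pct [-43.3  16.2] y -3.8
-20 z pct [-29.2  17.8] y -3.6
[-0.01  -0.011 -4.434]
```

Request:
servo_tool(series=[[0,0,-0.14,-0.28,0.8,0,0],[0,0,-0.14,-0.28,0.8,0,0],[0,0,-0.14,-0.28,0.8,0,0],[0,0.05,-0.14,-0.28,0.8,0,0],[0,0,0,-0.28,0.8,0,0],[0,0,0,0,0,0,0]])

```text
t: 10.8
tool_pos: [0.6231, 0.1074, 0.1954]
tool_rot: [[0.998, -0.06, 0.025], [-0.065, -0.881, 0.469], [-0.006, -0.469, -0.883]]
force: [-0.0, 0.2, -2.0]
grip_width: 0.085
grip_force: 30.0
```

```bash
python3 - <<'E'
from m import *
s=env.sense();print(s["t"],s["force"],loc("r",s["tool_pos"]),s["grip_width"],s["grip_force"])
go("r",86,110,25);go("r",86,35,20)
E
```

```text
10.8 [-0.0085  0.2489 -2.0416] [ 83.5517 158.3298  33.2476] 0.08494314291064659 29.990448653697968
r (86, 110, 25) to [0.6266 0.1226 0.1489] shift/30mm [ 0.1164  0.507  -1.5517] turn/6deg [-0.0009 -0.0548 -0.0318]
r (86, 35, 20) to [0.6287 0.1533 0.0803] shift/30mm [ 0.1862  1.5312 -3.8372] turn/6deg [-0.0009 -0.0548 -0.0318]
```

Request:
servo_tool(series=[[0,-0.05,-0.03,0.06,0.25,-0.75,0],[0,0,0,0.06,0.25,-0.8,0],[0,0,0,0,0,0,0]])

```text
t: 11.1
tool_pos: [0.6271, 0.1201, 0.1463]
tool_rot: [[0.998, -0.063, 0.029], [-0.07, -0.881, 0.468], [-0.004, -0.469, -0.883]]
force: [0.1, -0.5, -3.2]
grip_width: 0.085
grip_force: 30.0
```

```bash
python3 - <<'E'
from m import *
s=env.sense();print(s["t"],s["force"],loc("r",s["tool_pos"]))
go("r",86,35,20); go("r",86,23,16)
shot("top","top6.png");shot("scene","scene6.png")
a=cv2.imread("pics/top6.png")[150:250,210:310];b=cv2.imread("pics/scene6.png")[160:260,230:330]
cv2.imwrite("pics/c8.png",np.hstack([cv2.resize(a,(400,400)),cv2.resize(b,(400,400))]))
E
```

```text
11.1 [ 0.11   -0.525  -3.2229] [ 86.6395 108.9363  21.6176]
r (86, 35, 20) to [0.6287 0.1533 0.0803] shift/30mm [ 0.0542  1.1084 -2.2015] turn/6deg [ 0.0018 -0.0363  0.0178]
r (86, 23, 16) to [0.6288 0.1554 0.0678] shift/30mm [ 0.059   1.1784 -2.6172] turn/6deg [ 0.0018 -0.0363  0.0178]
```

View pics/c8.png

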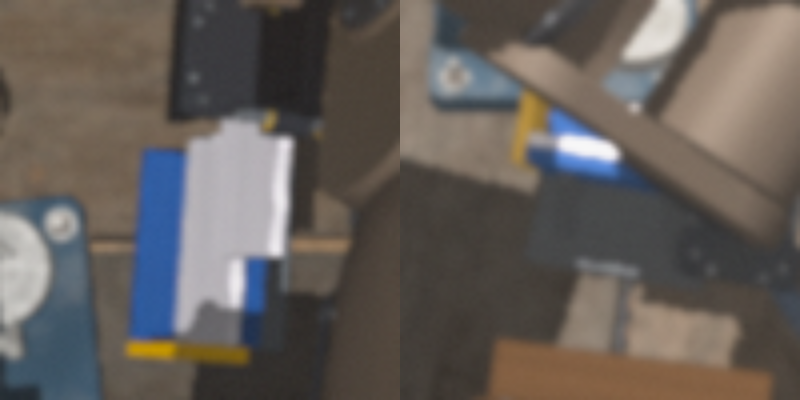

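Carried plate is parallel to the stacked one, above it and about 45 mm further out, as planned. Lowering in front of it.

Request:
servo_tool(series=[[0,-0.03,0.015,0.01,0.235,-0.435,0],[0,0,0,0.01,0.235,-0.435,0],[0,0,0,0.01,0.235,-0.435,0],[0,0,0,0.01,0.235,-0.435,0],[0,0,0,0.01,0.235,-0.435,0],[0,0,0,0,0,0,0]])

```text
t: 11.8
tool_pos: [0.6288, 0.1563, 0.0821]
tool_rot: [[0.998, -0.059, 0.033], [-0.068, -0.881, 0.468], [0.002, -0.469, -0.883]]
force: [-0.8, 0.1, -2.6]
grip_width: 0.081
grip_force: 30.0
```

```bash
python3 - <<'E'
from m import *
s=env.sense();print(s["t"],s["force"],s["wrist_torque"],loc("r",s["tool_pos"]))
go("r",86,24,16)
print(axes("r"))
E
```

```text
11.8 [-0.7719  0.0718 -2.5863] [-0.4008  0.009   0.0201] [85.9344 35.2669 23.4342]
r (86, 24, 16) to [0.6288 0.155  0.0687] shift/30mm [-0.0007 -0.0425 -0.448 ] turn/6deg [ 0.003   0.0165 -0.0027]
(array([ 0.9977, -0.068 ,  0.    ]), array([-0.0319, -0.4684,  0.8829]), array([0.0601, 0.8809, 0.4695]))
```

Request:
servo_tool(series=[[0,0.01,0,0,-0.02,-0.22,0],[0,0,0,0,-0.02,-0.22,0],[0,0,0,0,0,0,0]])

```text
t: 12.1
tool_pos: [0.6297, 0.1536, 0.0705]
tool_rot: [[0.998, -0.06, 0.035], [-0.069, -0.881, 0.468], [0.003, -0.469, -0.883]]
force: [-0.1, -0.4, -2.9]
grip_width: 0.081
grip_force: 30.0
```

Request:
servo_tool(series=[[0,0,0,0,0.03,-0.05,0],[0,0,0,0,0,0,0]])

```text
t: 12.3
tool_pos: [0.6299, 0.1548, 0.0698]
tool_rot: [[0.998, -0.059, 0.036], [-0.069, -0.881, 0.468], [0.004, -0.469, -0.883]]
force: [-0.8, 0.3, -3.4]
grip_width: 0.083
grip_force: 30.0
```

Request:
servo_tool(series=[[0,0,0,0,0.03,-0.05,0],[0,0,0,0,0,0,0]])

```text
t: 12.5
tool_pos: [0.6298, 0.1558, 0.0682]
tool_rot: [[0.998, -0.059, 0.036], [-0.069, -0.881, 0.468], [0.004, -0.469, -0.883]]
force: [-0.4, -0.6, -2.9]
grip_width: 0.086
grip_force: 30.0
```

Request:
servo_tool(series=[[0,0,0,0,0.02,-0.04,0],[0,0,0,0,0,0,0]])

```text
t: 12.7
tool_pos: [0.6298, 0.1564, 0.0669]
tool_rot: [[0.998, -0.059, 0.036], [-0.069, -0.881, 0.468], [0.004, -0.469, -0.883]]
force: [-0.4, 0.1, -2.0]
grip_width: 0.08
grip_force: 30.0
```

Request:
servo_tool(series=[[0,0,0,0,0.02,-0.04,0],[0,0,0,0,0,0,0]])

```text
t: 12.9
tool_pos: [0.6301, 0.1567, 0.0663]
tool_rot: [[0.998, -0.059, 0.036], [-0.069, -0.881, 0.468], [0.005, -0.469, -0.883]]
force: [-1.2, -3.8, 2.7]
grip_width: 0.083
grip_force: 30.0
```

Request:
servo_tool(series=[[0,0,0,0,0.02,-0.04,0],[0,0,0,0,0,0,0]])

```text
t: 13.1
tool_pos: [0.6307, 0.1569, 0.0659]
tool_rot: [[0.998, -0.058, 0.038], [-0.069, -0.881, 0.468], [0.006, -0.469, -0.883]]
force: [-1.2, -6.9, 9.8]
grip_width: 0.084
grip_force: 30.0
```

```bash
python3 - <<'E'
from m import *
s=env.sense();print(s["t"],s["force"],s["wrist_torque"],loc("r",s["tool_pos"]))
E
```

```text
13.1 [-1.2007 -6.9045  9.805 ] [-0.4771  0.4568  0.2963] [87.7548 20.5131 16.5023]
```

On the ledge (force up the slope). Now lean it back onto the stacked plate.

Request:
servo_tool(series=[[0,0,0,0,-0.01,0.02,0],[0,0,0,-0.003,-0.05,-0.025,0],[0,0,0,0,0,0,0]])

```text
t: 13.4
tool_pos: [0.6304, 0.1558, 0.0653]
tool_rot: [[0.998, -0.059, 0.037], [-0.07, -0.881, 0.469], [0.005, -0.47, -0.883]]
force: [0.3, -2.1, 6.7]
grip_width: 0.084
grip_force: 30.0
```

Request:
servo_tool(series=[[0,0,0,-0.003,-0.045,-0.025,0],[0,0,0,0,0,0,0]])

```text
t: 13.6
tool_pos: [0.6303, 0.1547, 0.0647]
tool_rot: [[0.998, -0.059, 0.037], [-0.07, -0.88, 0.469], [0.005, -0.47, -0.882]]
force: [0.9, -0.9, 8.0]
grip_width: 0.08
grip_force: 30.0
```

Request:
servo_tool(series=[[0,0,0,-0.003,-0.045,-0.025,0],[0,0,0,0,0,0,0]])

```text
t: 13.8
tool_pos: [0.6301, 0.1534, 0.064]
tool_rot: [[0.998, -0.059, 0.037], [-0.07, -0.88, 0.469], [0.005, -0.471, -0.882]]
force: [0.3, -1.6, 9.7]
grip_width: 0.081
grip_force: 30.0
```

```bash
python3 - <<'E'
from m import *
s=env.sense();print(s["t"],[s["force"]@a for a in axes("r")],s["wrist_torque"],loc("r",s["tool_pos"]))
E
```

```text
13.8 [np.float64(0.4362700642313706), np.float64(9.288148574552979), np.float64(3.1652579753245482)] [0.5867 0.174  0.0038] [87.405  20.5263 12.4703]
```

Request:
servo_tool(series=[[0,0,0,-0.002,-0.03,-0.015,0],[0,0,0,0,0,0,0]])

```text
t: 14.0
tool_pos: [0.6301, 0.1526, 0.0636]
tool_rot: [[0.998, -0.059, 0.037], [-0.07, -0.88, 0.469], [0.005, -0.471, -0.882]]
force: [0.2, 0.4, 10.0]
grip_width: 0.081
grip_force: 30.0
```

Request:
servo_tool(series=[[0,0,0,-0.002,-0.03,-0.015,0],[0,0,0,0,0,0,0]])

```text
t: 14.2
tool_pos: [0.6301, 0.1525, 0.0635]
tool_rot: [[0.998, -0.059, 0.037], [-0.07, -0.88, 0.47], [0.005, -0.472, -0.882]]
force: [0.8, 5.8, 11.7]
grip_width: 0.084
grip_force: 30.0
```

```bash
python3 - <<'E'
from m import *
s=env.sense();print(s["t"],[s["force"]@a for a in axes("r")],s["wrist_torque"],loc("r",s["tool_pos"]))
E
```

```text
14.2 [np.float64(0.35492954178171293), np.float64(7.621848525738869), np.float64(10.650071500519534)] [ 1.3356  0.2037 -0.2938] [87.4371 20.5509 11.4171]
```

Seated both ways. Release and withdraw up the slope.

Request:
servo_tool(series=[[0,0,0,0,0,0,0.4],[0,0,0,0,0,0,0.4],[0,0,0,0,0,0,0.4],[0,0,0,0,0,0,0.4],[0,0,0,0,0,0,0.4],[0,0,0,0,0,0,0.4],[0,0,0,0,0,0,0.4]])

```text
t: 14.9
tool_pos: [0.6295, 0.1512, 0.062]
tool_rot: [[0.998, -0.059, 0.036], [-0.069, -0.881, 0.468], [0.004, -0.469, -0.883]]
force: [-0.8, 0.5, -1.1]
grip_width: 0.399
grip_force: 0.0
```

Request:
servo_tool(series=[[0,0,0,-0.01,-0.14,0.265,0.4],[0,0,0,-0.02,-0.28,0.53,0.4],[0,0,0,-0.02,-0.28,0.53,0.4],[0,0,0,-0.02,-0.28,0.53,0.4],[0,0,0,-0.02,-0.28,0.53,0.4],[0,0,0,-0.02,-0.28,0.53,0.4],[0,0,0,0,0,0,0.4]])

```text
t: 15.6
tool_pos: [0.6272, 0.1034, 0.1528]
tool_rot: [[0.997, -0.058, 0.041], [-0.071, -0.881, 0.467], [0.009, -0.469, -0.883]]
force: [0.6, -0.7, -0.4]
grip_width: 0.399
grip_force: 0.0
```

```bash
python3 - <<'E'
from m import *
s=env.sense();print(s["t"],s["force"],loc("r",s["tool_pos"]))
go("r",128,110,13)
shot("top","top7.png");P=pts("top",load("top",7)[1]);m=(alu(7,235,300,140,240)>0)&(P[...,2]>.03)&(P[...,2]<.13)
L=np.array([loc("r",p) for p in P[m]]);print(np.percentile(L,[1,99],axis=0))
a=cv2.imread("pics/top7.png")[140:240,220:320];cv2.imwrite("pics/c9.png",cv2.resize(a,(500,500)))
E
```

```text
15.6 [ 0.6016 -0.718  -0.4144] [ 87.9335 122.4872  10.001 ]
r (128, 110, 13) to [0.6678 0.1092 0.1432] shift/30mm [ 1.3518  0.1923 -0.3208] turn/6deg [0.0137 0.084  0.0239]
[[-51.4973  -0.8001  -0.235 ]
 [110.476   84.7438  16.7075]]
```

View pics/c9.png

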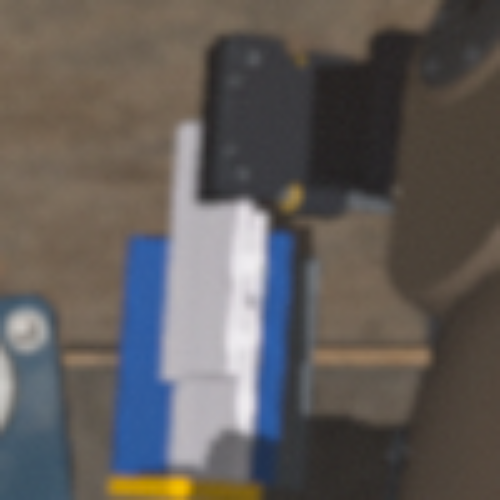

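The plate stands on the rack ledge, leaning on the stacked plate and sticking out about 50 mm (near end at crop row 378). Next I'll move past its far end with the fingers shut and push it home.

Request:
servo_tool(series=[[0.014,0.084,0.024,0.67,-0.02,0,0],[0,0,0,0.67,-0.02,0,0],[0,0,0,0.67,-0.02,0,0],[0,0,0,0,0,0,0],[0,0,0,0,0,0,0]])

```text
t: 16.15
tool_pos: [0.6856, 0.1035, 0.1486]
tool_rot: [[0.998, -0.061, 0.025], [-0.066, -0.881, 0.469], [-0.007, -0.47, -0.883]]
force: [-0.2, 0.6, -0.3]
grip_width: 0.038
grip_force: 0.0
```

```bash
python3 - <<'E'
from m import *
s=env.sense();print(s["t"],s["force"],loc("r",s["tool_pos"]),s["grip_width"])
go("r",147,21,13)
shot("top","top8.png");P=pts("top",load("top",8)[1]);m=(alu(8,235,300,140,240)>0)&(P[...,2]>.03)&(P[...,2]<.13)
L=np.array([loc("r",p) for p in P[m]]);print(np.percentile(L,[1,99],axis=0),L.max(0))
E
```

```text
16.15 [-0.1752  0.6408 -0.2684] [146.1624 116.8941  11.5584] 0.03774923167779667
r (147, 21, 13) to [0.6896 0.1496 0.0646] shift/30mm [ 0.1328  1.5378 -2.7998] turn/6deg [-0.0101 -0.0616 -0.0195]
[[-48.9548  -0.3298  -0.621 ]
 [115.3263  84.2961  16.753 ]] [117.1852  85.6855  17.4616]
```

Request:
servo_tool(series=[[-0.01,-0.06,-0.02,0.027,0.308,-0.56,0],[0,0,0,0.027,0.308,-0.56,0],[0,0,0,0.027,0.308,-0.56,0],[0,0,0,0.027,0.308,-0.56,0],[0,0,0,0.027,0.308,-0.56,0],[0,0,0,0,0,0,0]])

```text
t: 16.8
tool_pos: [0.6891, 0.1507, 0.063]
tool_rot: [[0.998, -0.06, 0.029], [-0.067, -0.881, 0.469], [-0.002, -0.469, -0.883]]
force: [-0.4, 1.0, -1.1]
grip_width: 0.003
grip_force: 0.0
```

Request:
servo_tool(series=[[0,0,0,-0.2,0.014,0,0],[0,0,0,-0.2,0.014,0,0],[0,0,0,-0.2,0.014,0,0],[0,0,0,-0.2,0.014,0,0],[0,0,0,-0.2,0.014,0,0],[0,0,0,0,0,0,0]])

```text
t: 17.4
tool_pos: [0.66, 0.1514, 0.066]
tool_rot: [[0.998, -0.06, 0.034], [-0.069, -0.881, 0.468], [0.002, -0.47, -0.883]]
force: [0.1, -0.2, 0.2]
grip_width: 0.006
grip_force: 0.0
```

```bash
python3 - <<'E'
from m import *
s=env.sense();print(s["t"],s["force"],loc("r",s["tool_pos"]),s["grip_width"])
go("r",85,21,12)
E
```

```text
17.4 [ 0.0687 -0.1549  0.2049] [117.3203  22.2443  13.4718] 0.006387712647294228
r (85, 21, 12) to [0.6277 0.1529 0.0642] shift/30mm [-1.0765  0.0495 -0.0597] turn/6deg [0.0011 0.0157 0.0048]
```

Request:
servo_tool(series=[[0,0,0,-0.18,0.01,-0.01,0],[0,0,0,-0.18,0.01,-0.01,0],[0,0,0,-0.18,0.01,-0.01,0],[0,0,0,-0.18,0.01,-0.01,0],[0,0,0,-0.18,0.01,-0.01,0],[0,0,0,-0.05,0.003,0,0]])

```text
t: 18.0
tool_pos: [0.634, 0.153, 0.0656]
tool_rot: [[0.997, -0.059, 0.039], [-0.07, -0.881, 0.468], [0.007, -0.47, -0.883]]
force: [9.7, 0.5, 8.7]
grip_width: 0.003
grip_force: 5.4
```

Request:
servo_tool(series=[[0,0,0,-0.05,0.003,0,0],[0,0,0,-0.05,0.003,0,0]])

```text
t: 18.2
tool_pos: [0.6314, 0.1533, 0.0657]
tool_rot: [[0.997, -0.059, 0.039], [-0.071, -0.881, 0.468], [0.007, -0.47, -0.883]]
force: [10.3, 1.4, 8.2]
grip_width: 0.007
grip_force: 5.6
```

```bash
python3 - <<'E'
from m import *
s=env.sense();print(s["t"],s["force"],loc("r",s["tool_pos"]),s["grip_width"])
E
```

```text
18.2 [10.2726  1.4118  8.2209] [88.6952 22.0619 13.2243] 0.006516303862564286
```

```bash
python3 - <<'E'
from m import *
shot("top","top9.png");P=pts("top",load("top",9)[1]);m=(alu(9,235,300,140,240)>0)&(P[...,2]>.03)&(P[...,2]<.13)
L=np.array([loc("r",p) for p in P[m]]);print(np.percentile(L,[1,99],axis=0))
F=L[(L[:,2]>2)]; 
for x in range(-60,70,10):
    q=L[(L[:,0]>=x)&(L[:,0]<x+10)]; print(x,len(q),np.percentile(q[:,2],[5,50,95]).round(1),np.percentile(q[:,1],[5,95]).round(1)) if len(q)>5 else 0
a=cv2.imread("pics/top9.png")[140:240,220:320];cv2.imwrite("pics/c10.png",cv2.resize(a,(600,600)))
E
```

```text
[[-4.9027  0.6167 -0.8355]
 [64.9893 84.0326 17.6504]]
-10 34 [ 2.8 14.5 16.8] [27.9 82.4]
0 78 [ 0.4 15.2 17.2] [ 5.  80.8]
10 79 [ 3.4 15.2 17.3] [ 4.7 82.4]
20 78 [ 1.8 15.  17. ] [ 9.4 81.4]
30 82 [ 1.6 14.8 16.7] [ 7.8 83.3]
40 76 [ 2.  14.3 16.4] [ 9.8 82.3]
50 58 [ 4.6 14.3 16.7] [ 4.1 81.2]
60 20 [12.8 14.2 15.8] [ 6.3 49.3]
```

Request:
servo_tool(series=[[0,0,0,0,-0.01,0.04,0],[0,0,0,0,0,0,0]])

```text
t: 18.45
tool_pos: [0.6293, 0.1531, 0.0655]
tool_rot: [[0.998, -0.06, 0.034], [-0.069, -0.881, 0.468], [0.002, -0.47, -0.883]]
force: [2.4, -0.5, 2.6]
grip_width: 0.005
grip_force: 1.7
```

Depth shows the plate flat, with its front face at n≈15-17 mm and its top at s≈82 mm. The push force was mostly finger friction and has eased. Continue in small steps.

Request:
servo_tool(series=[[0,0,0,-0.05,0.003,0.005,0],[0,0,0,-0.05,0.003,0.005,0],[0,0,0,0,0,0,0]])

```text
t: 18.75
tool_pos: [0.6258, 0.1533, 0.0654]
tool_rot: [[0.998, -0.06, 0.033], [-0.068, -0.881, 0.468], [0.001, -0.47, -0.883]]
force: [4.6, 1.4, 1.3]
grip_width: 0.006
grip_force: 1.7
```

Request:
servo_tool(series=[[0,0,0,-0.05,0.003,0.005,0],[0,0,0,0,0,0,0]])

```text
t: 18.95
tool_pos: [0.624, 0.1533, 0.0654]
tool_rot: [[0.998, -0.06, 0.033], [-0.068, -0.881, 0.468], [0.001, -0.469, -0.883]]
force: [2.1, 0.9, 0.2]
grip_width: 0.004
grip_force: 1.1
```

Request:
servo_tool(series=[[0,0,0,-0.05,0.003,0.005,0],[0,0,0,0,0,0,0]])

```text
t: 19.15
tool_pos: [0.6225, 0.1534, 0.0655]
tool_rot: [[0.998, -0.06, 0.033], [-0.068, -0.881, 0.468], [0.001, -0.469, -0.883]]
force: [1.1, 2.0, -0.9]
grip_width: 0.003
grip_force: 0.9
```

```bash
python3 - <<'E'
from m import *
s=env.sense();print(s["t"],s["force"],loc("r",s["tool_pos"]),s["grip_width"])
E
```

```text
19.15 [ 1.1093  2.0042 -0.8933] [79.8465 22.105  12.715 ] 0.003485905556438061
```

Request:
servo_tool(series=[[0,0,0,-0.05,0.003,0,0],[0,0,0,0,0,0,0]])

```text
t: 19.35
tool_pos: [0.6226, 0.1532, 0.0658]
tool_rot: [[0.998, -0.06, 0.036], [-0.07, -0.881, 0.468], [0.004, -0.469, -0.883]]
force: [9.4, 0.8, -3.6]
grip_width: 0.006
grip_force: 4.2
```

Request:
servo_tool(series=[[0,0,0,-0.04,0.003,0,0],[0,0,0,0,0,0,0]])

```text
t: 19.55
tool_pos: [0.6226, 0.153, 0.0661]
tool_rot: [[0.997, -0.06, 0.039], [-0.071, -0.881, 0.467], [0.006, -0.469, -0.883]]
force: [12.8, 2.2, -3.5]
grip_width: 0.004
grip_force: 6.8
```

Request:
servo_tool(series=[[0,0,0,-0.04,0.003,0,0],[0,0,0,0,0,0,0]])

```text
t: 19.75
tool_pos: [0.6227, 0.1528, 0.0665]
tool_rot: [[0.997, -0.06, 0.042], [-0.072, -0.881, 0.467], [0.009, -0.469, -0.883]]
force: [19.0, 1.6, -3.9]
grip_width: 0.004
grip_force: 9.3
```

It stopped firmly at the expected place (x≈80 mm, 19 N). Back off along +x, rise clear and check.

Request:
servo_tool(series=[[0,0,0,0.1,-0.007,-0.01,0],[0,0,0,0.2,-0.014,0,0],[0,0,0,0.4,-0.028,0,0],[0,0,0,0.4,-0.028,0,0],[0,0,0,0,-0.3,0.7,0],[0,0,0,0,-0.3,0.9,0],[0,0,0,0,-0.3,0.9,0],[0,0,0,0,-0.3,0.9,0],[0,0,0,0,-0.8,0.9,0],[0,0,0,0,-1,0.5,0],[0,0,0,0,-1,0,0],[0,0,0,0,-1,0,0]])

```text
t: 20.95
tool_pos: [0.6516, 0.0002, 0.2098]
tool_rot: [[0.998, -0.059, 0.033], [-0.068, -0.881, 0.468], [0.001, -0.469, -0.883]]
force: [0.6, -0.3, -0.3]
grip_width: 0.004
grip_force: 0.0
```

Request:
servo_tool(series=[[0,0,0,-0.3,-1,0,0],[0,0,0,-0.3,-1,0,0],[0,0,0,-0.3,-1,0,0],[0,0,0,-0.3,-1,0,0],[0,0,0,-0.3,-1,0,0],[0,0,0,0,0,0,0]])

```text
t: 21.55
tool_pos: [0.606, -0.1519, 0.2089]
tool_rot: [[0.997, -0.063, 0.033], [-0.071, -0.881, 0.468], [-0.0, -0.469, -0.883]]
force: [0.3, 0.6, -0.1]
grip_width: 0.004
grip_force: 0.0
```

```bash
python3 - <<'E'
from m import *
shot("top","top10.png");shot("scene","scene10.png")
P=pts("top",load("top",10)[1]);m=(alu(10,235,300,140,245)>0)&(P[...,2]>.03)&(P[...,2]<.13)
L=np.array([loc("r",p) for p in P[m]]);print(np.percentile(L,[1,99],axis=0))
for x in range(-65,75,10):
    q=L[(L[:,0]>=x)&(L[:,0]<x+10)]; print(x,len(q),np.percentile(q[:,2],[5,50,95]).round(1),np.percentile(q[:,1],[5,95]).round(1)) if len(q)>5 else 0
a=cv2.imread("pics/top10.png")[165:245,225:305];b=cv2.imread("pics/scene10.png")[170:250,240:320]
cv2.imwrite("pics/c11.png",np.hstack([cv2.resize(a,(400,400)),cv2.resize(b,(400,400))]))
E
```

```text
[[-60.4067   0.1043  -1.1338]
 [ 65.2143  84.9969  16.8659]]
-65 42 [ 0.  14.  16.3] [17.6 84. ]
-55 79 [-0.2 14.3 16.1] [ 6.2 80.9]
-45 79 [ 2.3 14.3 16.3] [ 4.6 83.8]
-35 84 [ 2.2 14.2 16. ] [ 3.9 81.6]
-25 80 [ 2.2 13.9 16. ] [ 6.4 81.3]
-15 78 [ 2.5 14.  15.8] [ 3.3 81.7]
-5 81 [ 0.8 14.2 16.6] [ 4.2 82. ]
5 76 [ 2.3 14.2 16.6] [ 7.5 82.2]
15 76 [ 2.5 13.5 15.9] [ 6.1 82.3]
25 81 [ 1.5 13.7 15.9] [ 3.  82.1]
35 78 [ 1.  13.5 16.1] [ 3.7 82.4]
45 76 [ 2.4 13.9 15.8] [ 7.7 82.3]
55 77 [ 1.4 13.8 16. ] [ 7.5 83. ]
65 13 [ 0.5 12.4 14.9] [21.  79.2]
```

View pics/c11.png

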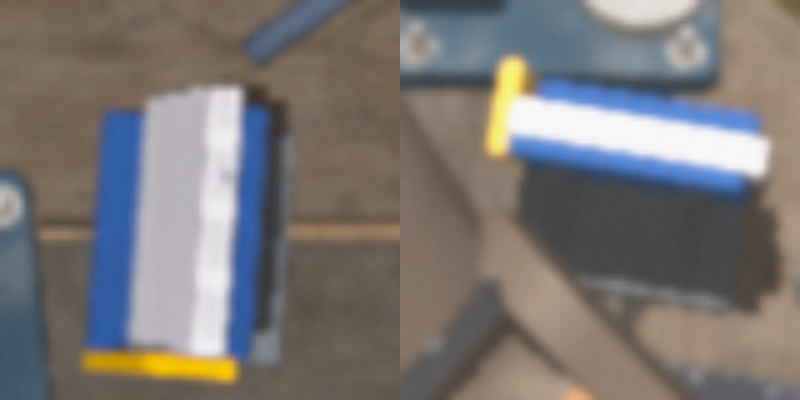

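Both views show the two plates flush with each other and against the yellow stop: near ends at crop row 352, far ends at row 88. Depth gives the carried plate's front face as uniform along its length. Nothing touches the robot, so I'm handing it in.

```bash
python3 -c "
from bench import env
print(env.close_job())"
```

```text
the job is handed in; nothing more can be done
None
```

The job is handed in at about 22 s: the loose plate stands in the blue rack, flat and flush against the other plate and home against the yellow stop; no plate fell, and I saw no bystander touched, though I did not re-measure them at the end.

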